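# Uncover the toy gearbox, seat its drive gear and keep it pressed

### The job

Take the white tent-shaped cover off the wooden toy gearbox, hang it upright astride the bar of the small rail and let go of it there. Then take the orange gear out of its ring stand, turn it until the four splines of its stem line up with the cross-shaped socket in the brass drive block, slide it in fully home against the spring, and finish while still gripping the gear and pressing it down so that it stays home. Leave the cups, pots, candle, tape and mug where they stand.

Things in the scene. Friction and masses are not known exactly. Their poses are not given: they have to be found in the camera images.
- gearbox: Fixed light-wood case 150x150x40 mm with blue stripes and a round well 64 mm wide in the middle of its top; origin: centre of its underside on the table, its top 40 mm above.
- drive: Fixed brass block in the gearbox's well, 44 mm square, top 48 mm above the table. In its top a cross-shaped socket: two slots 9 mm wide, 25 mm long, crossing at the centre, along the block's x and y (parallel to its sides). Origin: on the table under the socket's centre; z up. Stands at any angle up to 0.6 rad to the case. Hidden by the cover at first.
- drive_mouth (a point): Centre of the socket's mouth, on the top of the drive block, 48 mm above the table. Axes as drive.
- plunger (a joint): Spring pin, 8 mm thick, on the axis inside the socket: 0 m when free (its top 25 mm below the mouth), 0.007 m when the gear is fully home (disc resting on the drive block). It pushes back with 4 N at first touch and about 10 N at home, so the gear rises again unless it is kept pressed.
- cover: Loose white tent-shaped cover, 0.12 kg: two panels 5 mm thick, 60 mm long along the ridge (y), 25 degrees from vertical, ridge 90 mm above the feet, 89 mm wide (x) over the feet. On the ridge a wooden grip bar 10 mm thick (x), 50 mm long (y), free from 97 to 121 mm above the feet. Origin: centre of the underside; z up. Starts on the gearbox over the drive block.
- cover_grip (a point): Point in the cover's grip bar, on its middle, 108 mm above the feet and 12 mm below the bar's top. Axes as cover.
- cover_seat (a point): Point under the cover's ridge, 71 mm above its feet, where the centre line of the rail's bar lies when the cover hangs astride it (37 mm below cover_grip).
- rail: Fixed rail: a horizontal round bar 12 mm thick and 140 mm long along the body's y axis, carried at its ends by two posts; the bar's centre line 150 mm above the table. Origin: on the table under the middle of the bar.
- stand: Fixed wooden ring, 54 mm outside, 34 mm inside, 40 mm high, in which the gear's stem hangs at the start. Origin: centre of its underside. Rail and stand may be on either side of the gearbox.
- gear: Loose orange gear, 0.12 kg. Stem 32 mm long: a cross of two fins 22 mm wide, 6 mm thick, along x and y, tips rounded (1.5 mm play each side in the slots; any quarter turn fits). Toothed disc 71 mm wide, 32 to 42 mm above the tip. Blue grip tab on it 14 mm thick (x), 40 mm long (y), 42 to 78 mm above the tip. Origin: stem tip, z up; 8 mm above the table at first, 16 mm when home.
- gear_grip (a point): Point in the middle of the gear's grip tab, 64 mm above the stem's tip, 22 mm above the disc. Axes as gear.
- tulip_pink: Loose bystander: pink ceramic tulip-shaped cup, 86x86x101 mm; origin at its underside. Leave it alone.
- egg_cup_a: Loose bystander: small yellow egg cup, 50x51x31 mm; origin at its underside. Leave it alone.
- striped_candle: Loose bystander: striped candle in a glass, 61x61x60 mm; origin at its underside. Leave it alone.
- pinch_pot_0: Loose bystander: small speckled pot, 53x54x38 mm; origin at its underside. Leave it alone.
- pinch_pot_1: Loose bystander: small speckled pot, 53x55x38 mm; origin at its underside. Leave it alone.
- tape_roll: Loose bystander: roll of brown tape, 93x91x48 mm; origin at its underside. Leave it alone.
- white_mug: Loose bystander: white mug, 85x111x86 mm; origin at its underside. Leave it alone.

How it is judged:
On the way, in this order (a step that is already met when the one before it is completed fails the run):
1. the cover hangs astride the rail's bar, let go (x of cover_seat in the frame of rail between -0.012 and 0.012 m and y of cover_seat in the frame of rail between -0.05 and 0.05 m and z of cover_seat in the frame of rail between 0.138 and 0.162 m and angle between cover's own z axis and vertical below 0.35 rad and contact force between cover and rail above 0.3 N and contact force between cover and the fingers below 0.05 N and linear speed of cover below 0.05 m/s), for 0.3 s.
2. the gear's stem is fully home in the socket, held down by the gripper (value of joint plunger above 0.0055 m and horizontal distance between gear and drive below 0.005 m and angle between gear's own z axis and vertical below 0.1 rad and (angle between the x axis of gear and the x axis of drive, either way round below 0.3 rad or angle between the x axis of gear and the y axis of drive, either way round below 0.3 rad) and contact force between gear and the fingers above 2 N), for 0.3 s.
At the end, for the whole second after the job is handed in: Cover hangs at rest on the bar, untouched: seat point within 12 mm of the bar line, 50 mm of its middle, tilt under 0.35 rad. Gear gripped (over 2 N) and pressed home: plunger over 5.5 mm, axis within 5 mm of the socket, tilt under 0.1, splines within 0.3 rad (all of step 1 and all of step 2); the arm keeps its last pose, push and grip.
It fails at once if a bystander (cup, egg cup, candle, pot, tape or mug) is moved by more than 30 mm (distance of any of tulip_pink, egg_cup_a, striped_candle, pinch_pot_0, pinch_pot_1, tape_roll, white_mug from where it was at the start of the episode above 0.03 m).
It also fails if it takes over 48 s, if anything falls off the work surface, if the arm or the gripper's body presses on something with over 40 N, if the wrist force passes 120 N, or if a joint passes its speed limit or range.

### The arm

A 7-joint arm with a two-finger parallel gripper is mounted at the origin on a cart in front of the work surface, level with it; the furniture and walls round the work are solid. World frame = base frame: x ahead of the robot, y to its left, z up, the work surface at z = 0. Lengths are in m, angles in rad, forces in N, time in s.
With the tool pointing down it reaches from about 0.425 to 0.975 m from the base axis. Payload 16.7 kg.
Tool frame: the origin (TCP) lies midway between the tips of the shut fingers; the grasp point (between the pads) lies 19 mm behind it; x points along the fingers, y is the direction in which the jaws open and shut, and the axes are right-handed (so a half turn about x gives the same grasp; the last joint's range is limited). The gripper opens to 85 mm and grips with 20 to 120 N. Pads are 22 mm wide; open, the fingers measure 114 mm over their backs; the gripper's body (76 mm by 85 mm) begins 54 mm behind the grasp point. The pads swing forward as they close: fully open they stand 13 mm farther back than shut.
Start: joints at [-1.278, 0.426, 0.074, 1.606, -0.034, 1.111, -0.067], TCP at [0.289, 0.61, 0.231] pointing down, gripper open.
Joint ranges: [-2.85, 2.85], [-0.5, 2.14], [-1.23, 1.37], [0.21, 2.46], [-1.02, 4.16], [0.16, 2.05], [-2.73, 2.73]. Speed limits (rad/s): [1.89, 1.89, 2.39, 2.39, 3.01, 3.01, 3.01].

### API

Orientations are given as a rotation vector (axis times angle).
In Python, from plant import robot, imaging gives the robot as it stands.
- The arm moves only by the tool arm_command, never from a script. Its argument "steps" is a list of rows, each an object with "linear": the shift along the tool's x, y, z as a fraction of full scale, a list of three; "twist": the turn, a rotation vector about the tool's x, y, z as a fraction of full scale, a list of three; "hand": the opening, from -1 (shut) to 1 (fully open). A call has 1 to 5 rows; each row is the pose to reach, as a shift and turn from the pose measured when the call began, along the tool's axes at that moment, turning the shorter way round; what a row does not reach only later rows make up. Full scale, the value 1, is 100 mm for a shift and pi rad for a turn. A row lasts 1/12 s, in which the tool goes at most 41.7 mm and 7.16 degrees, less where a joint would pass 70% of its speed; a pose out of reach is approached as far as the arm can. A call with a number of a shift or a turn outside -1 to 1 is refused whole. A call with a gripper value outside its range is refused whole. The fingers move at their own pace and stop on an object; "newtons" is the grip in N (left out, the last holds). Time passes only in rows, so rows that repeat a pose let the fingers close. It gives the time, the measured TCP pose, the force and the opening at its end, in the units of the state.
- robot.state(): the state, without advancing time (a new reading comes with each control period).
- imaging.get_image(name): name is "scene" or "side" or "wrist"; returns a dict with "color" (420x560x3 uint8, blue, green, red), "fx", "fy", "cx", "cy" (pixels), "origin" and "orientation" of the camera in the world. Camera axes: x right, y up, looking along -z (the intrinsics and any distortion apply to the point x, -y, -z); pixel columns grow to the right and rows downward; lengths in m; the calibration is good to about 2 mm. A picture is of the moment at which its call begins. There is no depth.
- robot.sign_off(): hands the job in, once; it reports no verdict.
The state is a dict: "time": time; "q": joint angles; "joint_velocities": joint speeds; "effort": joint torques, N m; "eef_pos": TCP position; "orientation": TCP orientation; "wrist_force": force on the tool from outside, world axes, zero at the start; "moment": the same for the moment, N m; "grip_width": finger opening in m.
Only numpy, scipy, OpenCV 4.12 (cv2) and the standard library are available. Lean on these libraries where they do the work, as an engineer would, in place of code of your own. Each camera call takes 0.05 s, during which the arm holds its last target. There are 200 camera calls.

## Working session

There is one attempt and no reset: what is moved stays moved. The work goes in short steps, Python scripts to look and compute and a tool call to move; the robot and the scene stay as the last step left them, time stands still between calls to the robot, and variables do not carry over. Pictures are saved under pics/ and viewed, about 8 in all and at most 12, crops included, and the job is handed in when it is done.

Besides the shell and the picture viewer there is one more tool, called after "Request:" as name(argument=value, ...), one argument or row to a line, values as JSON. arm_command: Moves the arm, as the interface text tells. Its arguments: {"type":"object","properties":{"steps":{"type":"array","items":{"type":"object","properties":{"linear":{"type":"array","items":{"type":"number"}},"twist":{"type":"array","items":{"type":"number"}},"hand":{"type":"number"}}}},"newtons":{"type":"number"}},"required":["steps"]}

```bash
mkdir -p pics
cat > h.py <<'E'
import sys; sys.path.insert(0,'.')
import numpy as np, cv2
from scipy.spatial.transform import Rotation as R
from plant import robot, imaging
def snap(n,f):
    d=imaging.get_image(n); cv2.imwrite(f'pics/{f}.png',d['color'])
    np.save(f'pics/{f}.npy',{k:v for k,v in d.items() if k!='color'},allow_pickle=True); return d
def cal(f): return np.load(f'pics/{f}.npy',allow_pickle=True).item()
def rot(d):
    o=np.array(d['orientation'],float); return R.from_matrix(o) if o.shape==(3,3) else R.from_rotvec(o)
def ray(d,u,v,z):
    c=np.array([(u-d['cx'])/d['fx'],-(v-d['cy'])/d['fy'],-1.]); w=rot(d).apply(c); o=np.array(d['origin']); return o+w*(z-o[2])/w[2]
def proj(d,p):
    c=rot(d).inv().apply(np.atleast_2d(p)-np.array(d['origin'])); return np.c_[d['cx']+d['fx']*c[:,0]/-c[:,2], d['cy']-d['fy']*c[:,1]/-c[:,2]]
def st():
    s=robot.state(); print('t',s['time'],'p',np.round(s['eef_pos'],4),'rv',np.round(s['orientation'],3),'w',s['grip_width'],'F',np.round(s['wrist_force'],1),'q',np.round(s['q'],2))
    print(np.round(R.from_rotvec(s['orientation']).as_matrix(),3).tolist()); return s
E
ls
python3 - <<'E'
from h import *
st()
for n in ('scene','side','wrist'):
    d=snap(n,n+'0'); print(n,{k:v for k,v in d.items() if k!='color'})
E
```

```text
h.py
pics
t 0.0 p [0.2885 0.6098 0.2306] rv [ 0.346  1.543 -0.347] w 0.08558628284705841 F [-0.4  0.3 -0.1] q [-1.28  0.43  0.07  1.61 -0.03  1.11 -0.07]
[[-0.0, 0.428, 0.904], [-0.001, 0.904, -0.428], [-1.0, -0.001, 0.0]]
scene {'fx': 450.6056679799536, 'fy': 450.6056679799536, 'cx': 275.71019818025974, 'cy': 215.11021899141733, 'origin': array([ 0.0371719 , -0.60387188,  1.15704396]), 'orientation': array([ 0.64667394, -0.22174481, -0.61079955])}
side {'fx': 415.80136226697925, 'fy': 415.80136226697925, 'cx': 283.60710106577926, 'cy': 206.87220308355924, 'origin': array([0.23608806, 1.14744178, 0.74742306]), 'orientation': array([ 0.18882717, -1.48499123, -2.47708058])}
wrist {'fx': 294.2957936175928, 'fy': 294.2957936175928, 'cx': 281.95316446755976, 'cy': 213.16037486396266, 'origin': array([0.22820012, 0.63859383, 0.37381185]), 'orientation': array([-0.23699728, -0.15022692,  1.1246491 ])}
```

```bash
python3 -c "
import cv2,numpy as np
a=cv2.imread('pics/scene0.png');cv2.imwrite('pics/scene0b.png',cv2.resize(a,(800,600),interpolation=cv2.INTER_CUBIC))"
```

```text
(no output)
```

View pics/scene0.png

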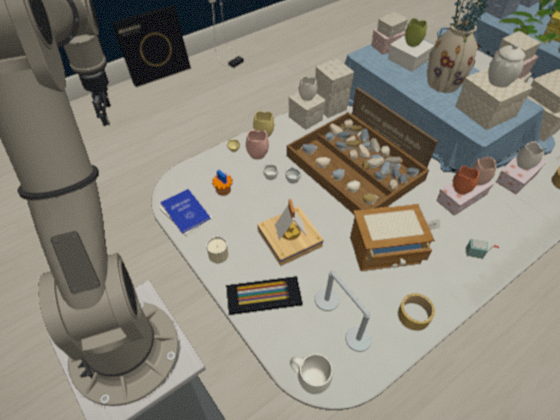

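View pics/side0.png

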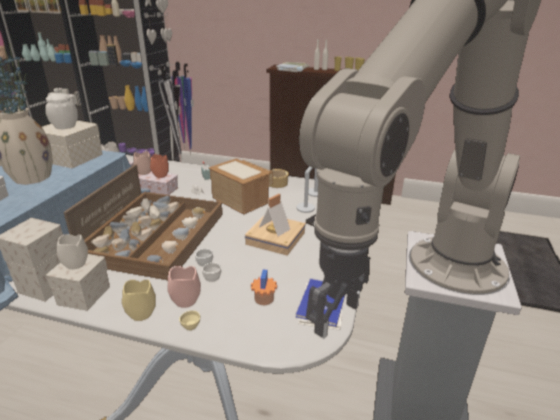

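The scene shows the gearbox at about (290,234) with the cover on it and the gear in its stand at (222,182). The rail bar runs from (331,276) to (367,318), with the mug at (315,370) and the tape at (417,310). I'll enlarge crops to measure from.

Run:
```python
from h import *
a=cv2.imread('pics/scene0.png'); s=cv2.imread('pics/side0.png')
def c(i,x,y,w,h,k): return cv2.resize(i[y:y+h,x:x+w],(w*k,h*k),interpolation=cv2.INTER_CUBIC)
# left: scene x200-400,y160-360 (k4 ->800x?) tile
A=c(a,250,190,100,75,4); B=c(a,300,260,100,100,4)[:300]; 
A=c(a,250,190,100,75,4); B=c(a,300,262,100,90,4)[:300]
C=c(s,240,180,100,75,4); D=c(s,235,245,100,75,4)
A=c(a,250,190,100,75,4);B=c(a,300,265,100,75,4)
cv2.imwrite('pics/m1.png',np.vstack([np.hstack([A,B]),np.hstack([C,D])]))
d=cal('scene0'); e=cal('side0')
for n,u,v,z in [('boxT',290,234,.04),('grip',294,204,.15),('railA',331,276,.15),('railB',367,318,.15),('baseA',327,300,0),('baseB',359,339,0),('gear',222,182,.045),('mug',315,372,.04),('tape',417,310,.03),('candle',217,249,.04),('pot',271,171,.02),('pot',293,175,.02),('tulip',257,145,.05),('egg',233,145,.02),('box',393,237,.1)]: print(n,np.round(ray(d,u,v,z),3))
print('side gear',ray(e,264,287,.045),ray(e,275,236,.04))
```

```text
boxT [0.565 0.02  0.04 ]
grip [0.589 0.037 0.15 ]
railA [ 0.517 -0.21   0.15 ]
railB [ 0.51  -0.351  0.15 ]
baseA [ 0.527 -0.205 -0.   ]
baseB [ 0.52  -0.345  0.   ]
gear [0.511 0.322 0.045]
mug [ 0.356 -0.352  0.04 ]
tape [ 0.694 -0.385  0.03 ]
candle [0.356 0.105 0.04 ]
pot [0.688 0.286 0.02 ]
pot [0.738 0.226 0.02 ]
tulip [0.706 0.397 0.05 ]
egg [0.653 0.476 0.02 ]
box [ 0.771 -0.198  0.1  ]
side gear [0.51246686 0.32999888 0.045     ] [0.56051247 0.07456738 0.04      ]
```

View pics/m1.png

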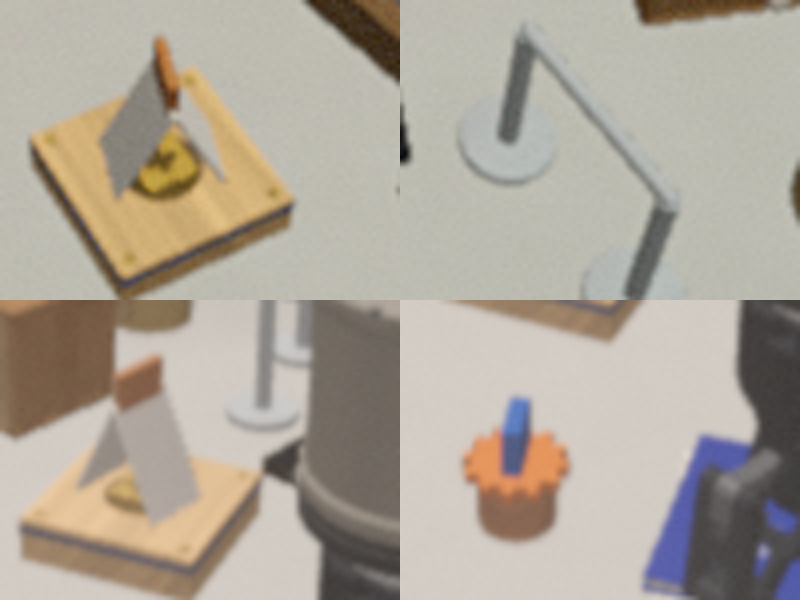

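The crops show the case, cover, rail ends and gear clearly, so I'll fit poses from both views.

```bash
cat > fit.py <<'E'
from h import *
from scipy.optimize import least_squares
def fit(obs,x0,z):
    # obs: list of (cal, px, local pt)
    def tr(p,q): c,s=np.cos(p[2]),np.sin(p[2]); return np.array([p[0]+c*q[0]-s*q[1],p[1]+s*q[0]+c*q[1],z+q[2]])
    f=lambda p:np.concatenate([proj(d,tr(p,q))[0]-u for d,u,q in obs])
    r=least_squares(f,x0); return r.x, np.round(f(r.x).reshape(-1,2),1).tolist()
E
python3 - <<'E'
from fit import *
d=cal('scene0'); e=cal('side0')
A=lambda u,v:np.array([250+u/4,190+v/4]); C=lambda u,v:np.array([240+u/4,180+(v-300)/4])
h=.0445
o=[(d,A(100,143),(-h,.03,0)),(d,A(117,198),(-h,-.03,0)),(d,A(225,182),(h,-.03,0)),(d,A(159,38),(0,.025,.121)),(d,A(176,76),(0,-.025,.121)),
(e,C(155,522),(-h,.03,0)),(e,C(200,497),(-h,-.03,0)),(e,C(78,488),(h,.03,0)),(e,C(115,377),(0,.025,.121)),(e,C(160,357),(0,-.025,.121))]
for o1 in (o,o[:5],o[5:]): print('cover',*fit(o1,[.58,.04,-.8],.04))
k=.075
b=[(d,A(32,140),(-k,k,.04)),(d,A(193,68),(k,k,.04)),(d,A(292,203),(k,-k,.04)),(d,A(122,278),(-k,-k,.04)),
(e,C(22,525),(k,k,.04)),(e,C(260,478),(-k,-k,.04)),(e,C(190,568),(-k,k,.04))]
print('box',*fit(b,[.565,.03,-.2],0)); print(fit(b[:4],[.565,.03,-.2],0)[0])
p=ray(d,331.75,272.5,.15);q=ray(d,367.5,315,.15);print(p,q,(p+q)/2,np.linalg.norm(p-q),np.arctan2(*(p-q)[:2][::-1]))
D=lambda u,v:np.array([235+(u-400)/4,245+(v-300)/4])
print('disc',ray(e,*D(516,462),.05))
E
```

```text
cover [ 0.57619082  0.03140462 -0.4175678 ] [[-0.6, -0.9], [-0.6, 0.7], [0.7, -0.4], [0.1, -1.1], [0.1, 2.4], [-0.1, 1.5], [0.6, 0.4], [-1.4, 0.4], [0.4, -1.0], [-0.4, -1.4]]
cover [ 0.57675003  0.03191166 -0.40877474] [[-0.7, -1.0], [-0.4, 0.6], [0.8, -0.7], [0.1, -1.3], [0.2, 2.2]]
cover [ 0.57564859  0.0307284  -0.43704304] [[-0.2, 1.5], [0.8, 0.4], [-1.1, 0.2], [0.5, -1.2], [-0.0, -1.4]]
box [ 0.57005932  0.02826252 -0.14055348] [[-1.2, -1.4], [0.1, -0.8], [0.2, -1.1], [-0.5, -0.2], [-0.3, -2.2], [1.0, -1.6], [0.7, -1.8]]
[ 0.56903481  0.02513876 -0.1389894 ]
[ 0.52521972 -0.20338868  0.15      ] [ 0.51643825 -0.34579042  0.15      ] [ 0.52082899 -0.27458955  0.15      ] 0.14267224578679616 1.5092074077498605
disc [0.51242522 0.33001844 0.05      ]
```

```bash
cat > plan.py <<'E'
from h import *
def plan(*wps, p=None,y=None,step=.097):
    """wps: (x,y,z,tool-y yaw). Prints calls as linear/twist fractions; tool x assumed down."""
    s=robot.state(); M=R.from_rotvec(s['orientation']).as_matrix()
    p=np.array(s['eef_pos']); 
    for w in wps:
        n=None
        while True:
            g=np.array(w[:3]); yaw=np.arctan2(M[1,1],M[0,1]); dy=(w[3]-yaw+np.pi)%(2*np.pi)-np.pi
            l=M.T@(g-p)
            n=max(np.abs(l).max()/step, abs(dy)/.6, 1)
            lin=np.round(l/n/.1,2); tl=R.from_matrix(M).inv()
            T=R.from_euler('z',w[3]-dy*(1-1/n))  # desired yaw after this call
            y2=w[3]-dy*(1-1/n); Mt=np.array([[0,np.cos(y2),np.sin(y2)],[0,np.sin(y2),-np.cos(y2)],[-1,0,0]])
            rv=R.from_matrix(M.T@Mt).as_rotvec(); tw=np.round(rv/np.pi,3)
            print(lin.tolist(),tw.tolist(),'rows>=',int(np.ceil(max(np.linalg.norm(lin)*100/41.7,np.linalg.norm(tw)*180/7.16))))
            p=p+M@(lin*.1); M=M@R.from_rotvec(tw*np.pi).as_matrix()
            if n<=1: break
        print('->',np.round(p,4))
E
python3 -c "
from plan import *
plan((.576,.031,.215,-.42))"
```

```text
[0.03, -0.77, 0.97] [0.094, 0.0, 0.0] rows>= 3
[0.03, -0.38, 0.97] [0.08, 0.0, 0.0] rows>= 3
[0.02, -0.12, 0.97] [0.075, 0.0, 0.0] rows>= 3
[0.03, 0.11, 0.97] [0.074, 0.0, 0.0] rows>= 3
[0.02, 0.35, 0.97] [0.079, 0.0, 0.0] rows>= 3
[0.03, 0.67, 0.97] [0.089, 0.0, 0.0] rows>= 3
[0.0, 0.01, 0.01] [0.002, 0.0, -0.0] rows>= 1
-> [0.5759 0.0315 0.2152]
```

Request:
arm_command(
  steps=[
    {"linear":[0.03,-0.77,0.97],"twist":[0.094,0,0],"hand":1},
    {"linear":[0.03,-0.77,0.97],"twist":[0.094,0,0],"hand":1},
    {"linear":[0.03,-0.77,0.97],"twist":[0.094,0,0],"hand":1},
    {"linear":[0.03,-0.77,0.97],"twist":[0.094,0,0],"hand":1},
  ],
)

```text
time: 0.48
eef_pos: [0.3481, 0.4914, 0.2278]
orientation: [0.583, 1.488, -0.588]
wrist_force: [1.6, 0.6, 0.7]
grip_width: 0.0852
```

Request:
arm_command(
  steps=[
    {"linear":[0.03,-0.38,0.97],"twist":[0.08,0,0],"hand":1},
    {"linear":[0.03,-0.38,0.97],"twist":[0.08,0,0],"hand":1},
    {"linear":[0.03,-0.38,0.97],"twist":[0.08,0,0],"hand":1},
    {"linear":[0.03,-0.38,0.97],"twist":[0.08,0,0],"hand":1},
  ],
)

```text
time: 0.82
eef_pos: [0.3964, 0.3915, 0.2253]
orientation: [0.782, 1.42, -0.789]
wrist_force: [1.4, 0.1, -0.5]
grip_width: 0.0856
```

```bash
python3 -c "
from plan import *
st(); snap('wrist','w1')
plan((.576,.031,.215,-.42))"
```

```text
t 0.8167 p [0.3964 0.3915 0.2253] rv [ 0.782  1.42  -0.789] w 0.08555847254098131 F [ 1.4  0.1 -0.5] q [-1.11  0.24  0.26  1.89 -0.07  1.02 -0.27]
[[0.002, 0.846, 0.533], [-0.006, 0.533, -0.846], [-1.0, -0.002, 0.006]]
[0.03, -0.1, 0.97] [0.075, 0.001, 0.0] rows>= 3
[0.03, 0.13, 0.97] [0.076, 0.0, 0.0] rows>= 3
[0.03, 0.38, 0.97] [0.08, 0.0, 0.0] rows>= 3
[0.02, 0.62, 0.87] [0.083, 0.0, -0.0] rows>= 3
-> [0.5764 0.0308 0.2153]
```

Request:
arm_command(
  steps=[
    {"linear":[0.03,-0.1,0.97],"twist":[0.075,0,0],"hand":1},
    {"linear":[0.03,-0.1,0.97],"twist":[0.075,0,0],"hand":1},
    {"linear":[0.03,-0.1,0.97],"twist":[0.075,0,0],"hand":1},
    {"linear":[0.03,-0.1,0.97],"twist":[0.075,0,0],"hand":1},
  ],
)

```text
time: 1.2
eef_pos: [0.4404, 0.3036, 0.223]
orientation: [0.963, 1.341, -0.968]
wrist_force: [0.1, -0.1, -0.2]
grip_width: 0.0852
```

Request:
arm_command(
  steps=[
    {"linear":[0.03,0.13,0.97],"twist":[0.076,0,0],"hand":1},
    {"linear":[0.03,0.13,0.97],"twist":[0.076,0,0],"hand":1},
    {"linear":[0.03,0.13,0.97],"twist":[0.076,0,0],"hand":1},
    {"linear":[0.03,0.13,0.97],"twist":[0.076,0,0],"hand":1},
  ],
)

```text
time: 1.53
eef_pos: [0.4852, 0.2126, 0.2205]
orientation: [1.145, 1.241, -1.15]
wrist_force: [0.3, -0.1, 0.2]
grip_width: 0.0855
```

Request:
arm_command(
  steps=[
    {"linear":[0.03,0.38,0.97],"twist":[0.08,0,0],"hand":1},
    {"linear":[0.03,0.38,0.97],"twist":[0.08,0,0],"hand":1},
    {"linear":[0.03,0.38,0.97],"twist":[0.08,0,0],"hand":1},
    {"linear":[0.03,0.38,0.97],"twist":[0.08,0,0],"hand":1},
  ],
)

```text
time: 1.87
eef_pos: [0.5328, 0.1153, 0.2183]
orientation: [1.332, 1.114, -1.336]
wrist_force: [-1.0, 0.4, 0.1]
grip_width: 0.085
```

Request:
arm_command(
  steps=[
    {"linear":[0.02,0.62,0.87],"twist":[0.083,0,0],"hand":1},
    {"linear":[0.02,0.62,0.87],"twist":[0.083,0,0],"hand":1},
    {"linear":[0.02,0.62,0.87],"twist":[0.083,0,0],"hand":1},
    {"linear":[0.02,0.62,0.87],"twist":[0.083,0,0],"hand":1},
  ],
)

```text
time: 2.2
eef_pos: [0.5806, 0.0148, 0.2173]
orientation: [1.521, 0.958, -1.523]
wrist_force: [-1.1, -0.7, -0.2]
grip_width: 0.0854
```

```bash
python3 -c "
from plan import *
st(); snap('wrist','w2')
plan((.576,.031,.131,-.42))"
```

```text
t 2.2 p [0.5806 0.0148 0.2173] rv [ 1.521  0.958 -1.523] w 0.08538053131612346 F [-1.1 -0.7 -0.2] q [-0.64  0.32  0.62  1.87 -0.21  1.01 -0.37]
[[0.004, 0.905, -0.425], [-0.009, -0.425, -0.905], [-1.0, 0.008, 0.007]]
[0.86, -0.1, -0.11] [-0.005, 0.002, -0.002] rows>= 3
-> [0.5756 0.0311 0.1308]
```

View pics/w2.png

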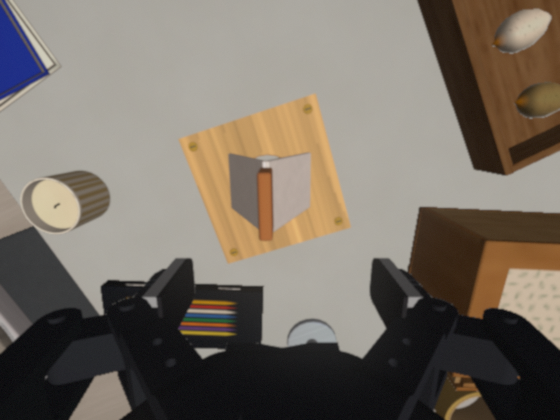

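```bash
python3 -c "
from fit import *
d=cal('w2');print(d['origin'])
a=ray(d,265,170,.161);b=ray(d,266,240,.161);print(a,b,(a+b)/2,np.linalg.norm(a-b),np.arctan2(*(a-b)[[1,0]])-np.pi/2)
k=.075
o=[(d,np.array(u),q) for u,q in [((182,140),(-k,k,.04)),((314,95),(k,k,.04)),((350,225),(k,-k,.04)),((229,261),(-k,-k,.04))]]
print(fit(o,[.57,.03,-.14],0))
h=.0445
o=[(d,np.array(u),q) for u,q in [((230,153),(-h,.03,0)),((310,152),(h,.03,0)),((231,208),(-h,-.03,0)),((311,207),(h,-.03,0)),((265,169),(0,.025,.121)),((266,240),(0,-.025,.121))]]
print(fit(o,[.57,.03,-.4],0.04))
"
```

```text
[0.60792249 0.07650029 0.35993483]
[0.5883203  0.05784673 0.161     ] [0.5670452  0.01233078 0.161     ] [0.57768275 0.03508875 0.161     ] 0.05024272210350209 -0.4372462854056398
(array([ 0.57320974,  0.03004447, -0.12784678]), [[-3.2, -0.8], [1.9, -2.1], [1.7, 1.8], [-0.3, 2.7]])
(array([ 0.57737472,  0.03451433, -0.42828463]), [[-1.7, -1.0], [1.8, -0.7], [0.3, -1.4], [-0.2, -1.2], [-0.4, 2.1], [0.3, 0.7]])
```

Request:
arm_command(
  steps=[
    {"linear":[0.3,-0.11,-0.15],"twist":[-0.002,0.002,-0.002],"hand":1},
    {"linear":[0.6,-0.11,-0.15],"twist":[-0.002,0.002,-0.002],"hand":1},
    {"linear":[0.86,-0.11,-0.15],"twist":[-0.002,0.002,-0.002],"hand":1},
    {"linear":[0.86,-0.11,-0.15],"twist":[-0.002,0.002,-0.002],"hand":1},
    {"linear":[0.86,-0.11,-0.15],"twist":[-0.002,0.002,-0.002],"hand":1},
  ],
)

```text
time: 2.67
eef_pos: [0.5756, 0.0366, 0.1302]
orientation: [1.515, 0.977, -1.519]
wrist_force: [0.4, -1.6, 0.6]
grip_width: 0.0855
```

Request:
arm_command(
  steps=[
    {"linear":[0,0,0],"twist":[0,0,0],"hand":-1},
    {"linear":[0,0,0],"twist":[0,0,0],"hand":-1},
    {"linear":[0,0,0],"twist":[0,0,0],"hand":-1},
    {"linear":[0,0,0],"twist":[0,0,0],"hand":-1},
    {"linear":[0,0,0],"twist":[0,0,0],"hand":-1},
  ],
  newtons=40,
)

```text
time: 3.08
eef_pos: [0.576, 0.0368, 0.1309]
orientation: [1.515, 0.977, -1.517]
wrist_force: [0.2, -0.8, -0.2]
grip_width: 0.0255
```

Request:
arm_command(
  steps=[
    {"linear":[0,0,0],"twist":[0,0,0],"hand":-1},
    {"linear":[0,0,0],"twist":[0,0,0],"hand":-1},
    {"linear":[0,0,0],"twist":[0,0,0],"hand":-1},
  ],
)

```text
time: 3.33
eef_pos: [0.5759, 0.0368, 0.131]
orientation: [1.516, 0.977, -1.517]
wrist_force: [0.4, -0.1, -0.9]
grip_width: 0.009
```

Request:
arm_command(
  steps=[
    {"linear":[-0.3,0,0],"twist":[0,0,0],"hand":-1},
    {"linear":[-0.7,0,0],"twist":[0,0,0],"hand":-1},
    {"linear":[-1,0,0],"twist":[0,0,0],"hand":-1},
    {"linear":[-1,0,0],"twist":[0,0,0],"hand":-1},
  ],
)

```text
time: 3.67
eef_pos: [0.5785, 0.0364, 0.2366]
orientation: [1.522, 0.974, -1.511]
wrist_force: [0.6, -0.5, -0.7]
grip_width: 0.0094
```

Request:
arm_command(
  steps=[
    {"linear":[-0.3,0,0],"twist":[0,0,0],"hand":-1},
    {"linear":[-0.6,0,0],"twist":[0,0,0],"hand":-1},
    {"linear":[-0.6,0,0],"twist":[0,0,0],"hand":-1},
  ],
)

```text
time: 3.92
eef_pos: [0.5803, 0.0359, 0.3019]
orientation: [1.528, 0.972, -1.505]
wrist_force: [0.6, 1.4, -0.8]
grip_width: 0.0094
```

```bash
python3 -c "
from plan import *
st(); snap('scene','s1'); snap('wrist','w3')
a=cv2.imread('pics/s1.png');cv2.imwrite('pics/s1c.png',np.hstack([cv2.resize(a[150:350,240:400],(480,600),interpolation=cv2.INTER_CUBIC),np.vstack([cv2.resize(cv2.imread('pics/w3.png'),(320,240)),np.zeros((360,320,3),np.uint8)])]))
plan((.521,-.2745,.285,-.062),step=.09)"
```

```text
t 3.9167 p [0.5803 0.0359 0.3019] rv [ 1.528  0.972 -1.505] w 0.009401787764870932 F [ 0.6  1.4 -0.8] q [-0.7   0.23  0.64  1.77 -0.15  1.17 -0.45]
[[0.012, 0.91, -0.415], [0.004, -0.415, -0.91], [-1.0, 0.009, -0.009]]
[0.03, 0.22, 0.9] [-0.034, -0.002, -0.002] rows>= 3
[0.04, 0.13, 0.9] [-0.033, 0.0, 0.0] rows>= 3
[0.03, 0.03, 0.9] [-0.034, 0.0, 0.0] rows>= 3
[0.02, -0.03, 0.42] [-0.015, 0.0, 0.0] rows>= 2
-> [ 0.5212 -0.2741  0.2851]
```

View pics/s1c.png

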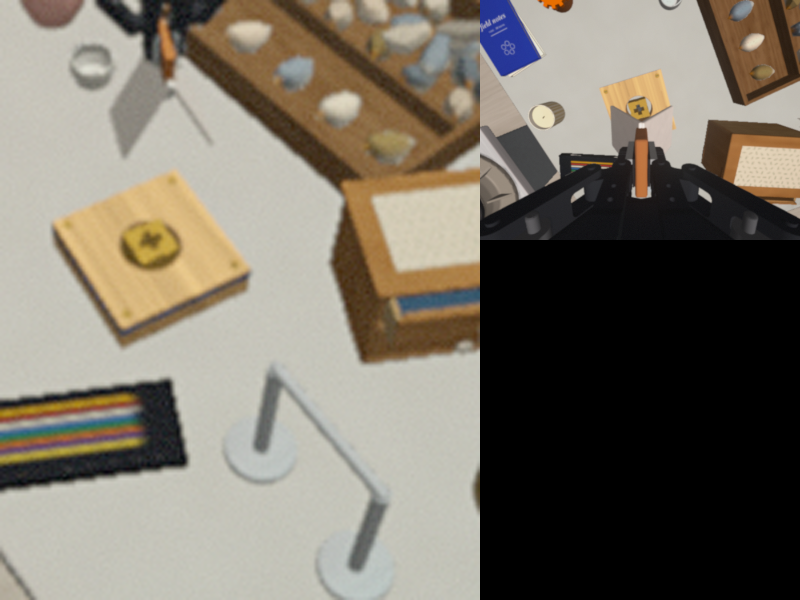

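The cover is held. The drive's cross socket is now visible at crop (150,240), scene (290,230). I'll move to the rail.

Request:
arm_command(
  steps=[
    {"linear":[0.01,0.08,0.35],"twist":[-0.03,-0.002,-0.002],"hand":-1},
    {"linear":[0.03,0.17,0.7],"twist":[-0.034,-0.002,-0.002],"hand":-1},
    {"linear":[0.03,0.22,0.9],"twist":[-0.034,-0.002,-0.002],"hand":-1},
    {"linear":[0.03,0.22,0.9],"twist":[-0.034,-0.002,-0.002],"hand":-1},
  ],
)

```text
time: 4.35
eef_pos: [0.5595, -0.0599, 0.2929]
orientation: [1.443, 1.037, -1.448]
wrist_force: [-0.6, -0.8, -1.6]
grip_width: 0.0093
```

Request:
arm_command(
  steps=[
    {"linear":[0.01,0.05,0.35],"twist":[-0.033,0,0],"hand":-1},
    {"linear":[0.03,0.1,0.7],"twist":[-0.033,0,0],"hand":-1},
    {"linear":[0.04,0.13,0.9],"twist":[-0.033,0,0],"hand":-1},
    {"linear":[0.04,0.13,0.9],"twist":[-0.033,0,0],"hand":-1},
  ],
)

```text
time: 4.68
eef_pos: [0.5409, -0.1539, 0.288]
orientation: [1.371, 1.093, -1.38]
wrist_force: [-0.2, 1.1, -1.1]
grip_width: 0.0093
```

Request:
arm_command(
  steps=[
    {"linear":[0.01,0.01,0.35],"twist":[-0.034,0,0],"hand":-1},
    {"linear":[0.03,0.03,0.7],"twist":[-0.034,0,0],"hand":-1},
    {"linear":[0.03,0.03,0.9],"twist":[-0.034,0,0],"hand":-1},
    {"linear":[0.03,0.03,0.9],"twist":[-0.034,0,0],"hand":-1},
  ],
)

```text
time: 5.02
eef_pos: [0.5213, -0.2465, 0.2843]
orientation: [1.296, 1.147, -1.309]
wrist_force: [-0.7, 0.4, -0.3]
grip_width: 0.0093
```

```bash
python3 -c "
from plan import *
st(); plan((.521,-.2745,.285,-.062),(.521,-.2745,.172,-.062),step=.1)"
```

```text
t 5.0167 p [ 0.5213 -0.2465  0.2843] rv [ 1.296  1.147 -1.309] w 0.009330411058691174 F [-0.7  0.4 -0.3] q [-0.26  0.26  0.72  1.8  -0.18  1.15  0.39]
[[-0.006, 0.992, -0.127], [-0.004, -0.127, -0.992], [-1.0, -0.005, 0.005]]
[-0.01, 0.03, 0.28] [-0.021, 0.001, 0.002] rows>= 1
-> [ 0.5207 -0.2747  0.2854]
[1.0, 0.0, -0.0] [0.0, 0.0, -0.0] rows>= 3
[0.13, 0.0, -0.0] [0.0, 0.0, -0.0] rows>= 1
-> [ 0.5207 -0.2748  0.1724]
```

Request:
arm_command(
  steps=[
    {"linear":[-0.01,0.03,0.28],"twist":[-0.021,0.001,0.002],"hand":-1},
    {"linear":[-0.01,0.03,0.28],"twist":[-0.021,0.001,0.002],"hand":-1},
    {"linear":[-0.01,0.03,0.28],"twist":[-0.021,0.001,0.002],"hand":-1},
  ],
)

```text
time: 5.27
eef_pos: [0.52, -0.2754, 0.2843]
orientation: [1.254, 1.178, -1.258]
wrist_force: [-0.1, 0.6, -1.2]
grip_width: 0.0097
```

```bash
python3 -c "
from plan import *
st(); snap('scene','s2'); snap('side','e2')
a=cv2.imread('pics/s2.png');b=cv2.imread('pics/e2.png')
cv2.imwrite('pics/s2c.png',np.hstack([cv2.resize(a[200:350,280:400],(480,600),interpolation=cv2.INTER_CUBIC),cv2.resize(b[110:260,230:310],(320,600),interpolation=cv2.INTER_CUBIC)]))
plan((.521,-.2745,.172,-.062),step=.1)"
```

```text
t 5.2667 p [ 0.52   -0.2754  0.2843] rv [ 1.254  1.178 -1.258] w 0.009702791734155836 F [-0.1  0.6 -1.2] q [-0.2   0.29  0.71  1.77 -0.2   1.16  0.51]
[[-0.001, 0.998, -0.064], [-0.002, -0.064, -0.998], [-1.0, -0.001, 0.002]]
[1.0, 0.0, 0.01] [0.0, 0.0, 0.0] rows>= 3
[0.12, 0.0, -0.0] [0.0, 0.0, 0.0] rows>= 1
-> [ 0.5205 -0.2747  0.1725]
```

View pics/s2c.png

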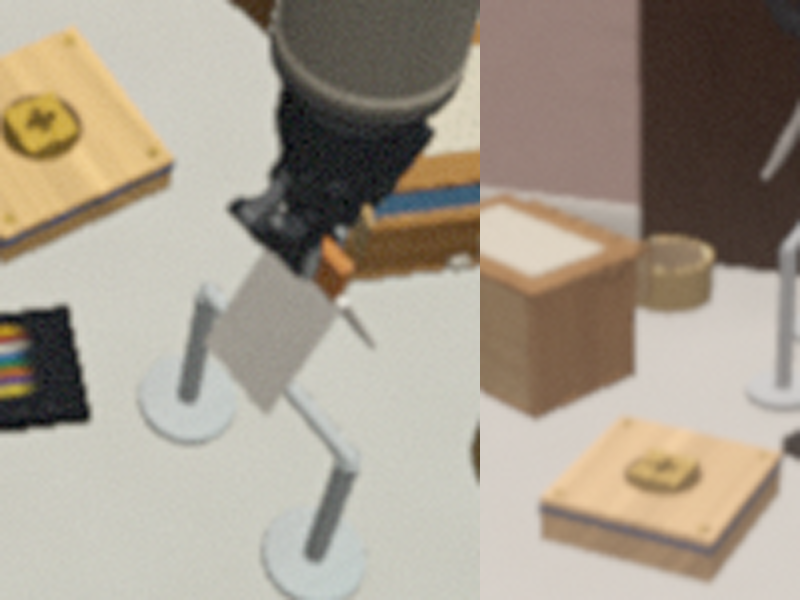

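Request:
arm_command(
  steps=[
    {"linear":[0.25,0.02,0],"twist":[0,0,0],"hand":-1},
    {"linear":[0.5,0.02,0],"twist":[0,0,0],"hand":-1},
    {"linear":[0.75,0.02,0],"twist":[0,0,0],"hand":-1},
    {"linear":[1,0.02,0],"twist":[0,0,0],"hand":-1},
    {"linear":[1,0.02,0],"twist":[0,0,0],"hand":-1},
  ],
)

```text
time: 5.78
eef_pos: [0.521, -0.2711, 0.18]
orientation: [1.251, 1.186, -1.258]
wrist_force: [-1.7, 0.7, -1.8]
grip_width: 0.009
```

```bash
python3 -c "
from plan import *
st(); plan((.522,-.2745,.172,-.062),step=.1)"
```

```text
t 5.7833 p [ 0.521  -0.2711  0.18  ] rv [ 1.251  1.186 -1.258] w 0.008997793176025254 F [-1.7  0.7 -1.8] q [-0.15  0.4   0.66  1.88 -0.29  0.97  0.59]
[[-0.007, 0.998, -0.06], [0.001, -0.06, -0.998], [-1.0, -0.007, -0.001]]
[0.08, 0.01, 0.03] [0.001, -0.0, 0.002] rows>= 1
-> [ 0.5217 -0.2741  0.172 ]
```

Request:
arm_command(
  steps=[
    {"linear":[0.05,0.01,0.02],"twist":[0,0,0.002],"hand":-1},
    {"linear":[0.08,0.01,0.03],"twist":[0,0,0.002],"hand":-1},
    {"linear":[0.08,0.01,0.03],"twist":[0,0,0.002],"hand":-1},
  ],
)

```text
time: 6.03
eef_pos: [0.522, -0.274, 0.1724]
orientation: [1.253, 1.181, -1.253]
wrist_force: [0.1, -0.0, -0.2]
grip_width: 0.0093
```

```bash
python3 -c "
from plan import *
st(); snap('scene','s3'); snap('side','e3')
a=cv2.imread('pics/s3.png');b=cv2.imread('pics/e3.png')
cv2.imwrite('pics/s3c.png',np.hstack([cv2.resize(a[240:360,300:380],(400,600),interpolation=cv2.INTER_CUBIC),cv2.resize(b[130:250,270:350],(400,600),interpolation=cv2.INTER_CUBIC)]))"
```

```text
t 6.0333 p [ 0.522  -0.274   0.1724] rv [ 1.253  1.181 -1.253] w 0.00934070072351419 F [ 0.1 -0.  -0.2] q [-0.14  0.41  0.66  1.89 -0.31  0.95  0.6 ]
[[-0.0, 0.998, -0.06], [0.001, -0.06, -0.998], [-1.0, -0.0, -0.001]]
```

View pics/s3c.png

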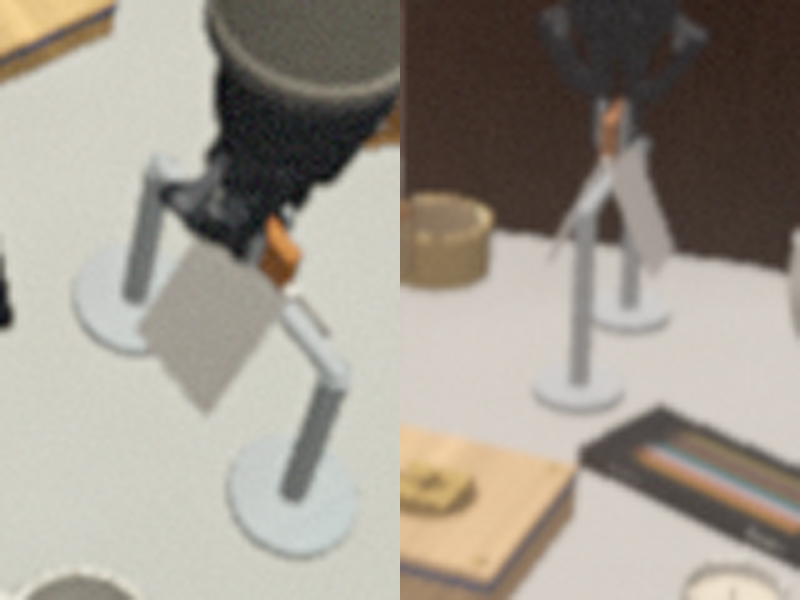

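The cover is astride the bar, so I'll release it, let it settle and rise.

Request:
arm_command(
  steps=[
    {"linear":[0,0,0],"twist":[0,0,0],"hand":-0.5},
    {"linear":[0,0,0],"twist":[0,0,0],"hand":0},
    {"linear":[0,0,0],"twist":[0,0,0],"hand":1},
    {"linear":[0,0,0],"twist":[0,0,0],"hand":1},
    {"linear":[0,0,0],"twist":[0,0,0],"hand":1},
  ],
)

```text
time: 6.55
eef_pos: [0.5223, -0.2743, 0.1732]
orientation: [1.254, 1.18, -1.252]
wrist_force: [-0.3, -0.1, -0.5]
grip_width: 0.0689
```

Request:
arm_command(
  steps=[
    {"linear":[0,0,0],"twist":[0,0,0],"hand":1},
    {"linear":[-0.2,0,0],"twist":[0,0,0],"hand":1},
    {"linear":[-0.5,0,0],"twist":[0,0,0],"hand":1},
    {"linear":[-0.9,0,0],"twist":[0,0,0],"hand":1},
    {"linear":[-0.9,0,0],"twist":[0,0,0],"hand":1},
  ],
)

```text
time: 6.97
eef_pos: [0.5242, -0.2762, 0.2696]
orientation: [1.257, 1.173, -1.249]
wrist_force: [1.2, -0.1, -0.1]
grip_width: 0.0855
```

```bash
python3 -c "
from plan import *
st(); snap('scene','s4'); snap('side','e4')
a=cv2.imread('pics/s4.png');b=cv2.imread('pics/e4.png');c=cv2.imread('pics/e0.png') 
r=lambda i,x,y,w,h,k:cv2.resize(i[y:y+h,x:x+w],(w*k,h*k),interpolation=cv2.INTER_CUBIC)
cv2.imwrite('pics/s4c.png',np.vstack([np.hstack([r(a,300,250,80,60,5),r(b,270,140,80,60,5)]),np.hstack([r(a,265,205,50,38,8)[:300],r(b,235,255,50,38,8)[:300]])]))
plan((.5115,.326,.255,.1),step=.1)"
```

```text
t 6.9667 p [ 0.5242 -0.2762  0.2696] rv [ 1.257  1.173 -1.249] w 0.08551297931538618 F [ 1.2 -0.1 -0.1] q [-0.19  0.3   0.71  1.79 -0.22  1.12  0.53]
[[0.008, 0.998, -0.061], [-0.002, -0.061, -0.998], [-1.0, 0.008, 0.001]]
[0.02, -0.08, -1.0] [-0.008, -0.0, -0.001] rows>= 3
[0.02, -0.05, -1.0] [-0.009, -0.0, -0.0] rows>= 3
[0.01, -0.03, -1.0] [-0.008, -0.0, -0.0] rows>= 3
[0.02, 0.0, -1.0] [-0.009, -0.0, -0.0] rows>= 3
[0.01, 0.03, -1.0] [-0.008, -0.0, -0.0] rows>= 3
[0.02, 0.05, -1.0] [-0.009, -0.0, -0.0] rows>= 3
[-0.0, 0.0, -0.0] [0.0, -0.0, -0.0] rows>= 0
-> [0.5113 0.3259 0.2549][ WARN:0@1.865] global loadsave.cpp:275 findDecoder imread_('pics/e0.png'): can't open/read file: check file path/integrity
```

View pics/s4c.png

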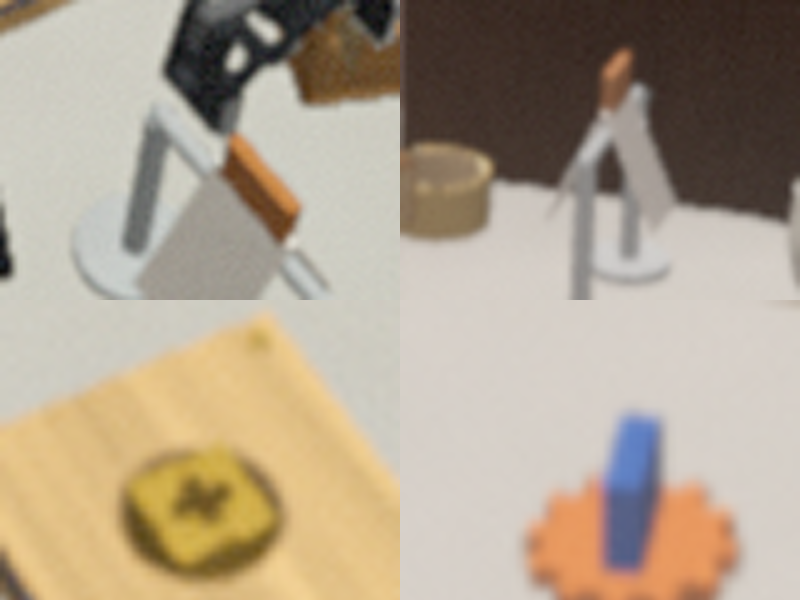

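The cover hangs upright on the bar, untouched. The drive block corners and the gear tab are visible, so I'll measure them.

```bash
python3 -c "
from fit import *
d=cal('s4');e=cal('e4')
A=lambda u,v:np.array([265+u/8,205+(v-300)/8]);B=lambda u,v:np.array([235+(u-400)/8,255+(v-300)/8])
k=.022
print(fit([(d,A(130,495),(-k,k,.048)),(d,A(225,447),(k,k,.048)),(d,A(278,517),(k,-k,.048)),(d,A(180,567),(-k,-k,.048)),(d,A(203,497),(0,0,.048))],[.57,.03,-.2],0))
t=.02
print(fit([(e,B(608,487),(.007,t,.078)),(e,B(650,490),(-.007,t,.078)),(e,B(625,412),(.007,-t,.078)),(e,B(660,418),(-.007,-t,.078)),(e,B(605,567),(.007,t,.042)),(e,B(640,570),(-.007,t,.042))],[.51,.33,0],.008))
print(ray(e,*B(632,533),.05))
"
```

```text
(array([ 0.57064039,  0.02530857, -0.11387542]), [[-0.7, -1.0], [-0.3, -0.6], [0.5, 0.6], [0.4, 0.1], [0.0, 0.9]])
(array([0.51282428, 0.32576961, 0.17324792]), [[-0.6, -0.3], [-0.4, -0.3], [-0.4, -0.4], [0.5, -0.7], [-0.1, 0.8], [0.9, 0.8]])
[0.51420729 0.32465174 0.05      ]
```

Request:
arm_command(
  steps=[
    {"linear":[0.02,-0.08,-1],"twist":[-0.008,0,0],"hand":1},
    {"linear":[0.02,-0.08,-1],"twist":[-0.008,0,0],"hand":1},
    {"linear":[0.02,-0.08,-1],"twist":[-0.008,0,0],"hand":1},
    {"linear":[0.02,-0.08,-1],"twist":[-0.008,0,0],"hand":1},
  ],
)

```text
time: 7.4
eef_pos: [0.5209, -0.1695, 0.2615]
orientation: [1.233, 1.195, -1.228]
wrist_force: [0.8, -0.6, 0.0]
grip_width: 0.0858
```

Request:
arm_command(
  steps=[
    {"linear":[0.02,-0.05,-1],"twist":[-0.009,0,0],"hand":1},
    {"linear":[0.02,-0.05,-1],"twist":[-0.009,0,0],"hand":1},
    {"linear":[0.02,-0.05,-1],"twist":[-0.009,0,0],"hand":1},
    {"linear":[0.02,-0.05,-1],"twist":[-0.009,0,0],"hand":1},
  ],
)

```text
time: 7.73
eef_pos: [0.5184, -0.0645, 0.2586]
orientation: [1.208, 1.214, -1.204]
wrist_force: [0.7, 0.8, 0.4]
grip_width: 0.0854
```

Request:
arm_command(
  steps=[
    {"linear":[0.01,-0.03,-1],"twist":[-0.008,0,0],"hand":1},
    {"linear":[0.01,-0.03,-1],"twist":[-0.008,0,0],"hand":1},
    {"linear":[0.01,-0.03,-1],"twist":[-0.008,0,0],"hand":1},
    {"linear":[0.01,-0.03,-1],"twist":[-0.008,0,0],"hand":1},
  ],
)

```text
time: 8.07
eef_pos: [0.5144, 0.0402, 0.2568]
orientation: [1.185, 1.23, -1.182]
wrist_force: [0.1, 0.9, -0.1]
grip_width: 0.0853
```

```bash
python3 -c "
from plan import *
st(); d=snap('wrist','w5');print(proj(d,[[.57,.028,.048],[.511,.326,.086]]))
plan((.5115,.326,.235,.1),step=.1)"
```

```text
t 8.0667 p [0.5144 0.0402 0.2568] rv [ 1.185  1.23  -1.182] w 0.08526590455707397 F [ 0.1  0.9 -0.1] q [-0.68  0.15  0.54  1.95 -0.09  1.07 -0.07]
[[-0.002, 0.999, 0.036], [0.004, 0.036, -0.999], [-1.0, -0.002, -0.004]]
[[ 327.13407205  202.31561107]
 [ 291.34042769 -136.71399655]]
[0.08, 0.02, -1.0] [-0.007, -0.001, 0.0] rows>= 3
[0.08, 0.05, -1.0] [-0.007, 0.0, 0.0] rows>= 3
[0.06, 0.06, -0.88] [-0.007, 0.0, 0.0] rows>= 3
-> [0.5117 0.3258 0.2352]
```

Request:
arm_command(
  steps=[
    {"linear":[0.08,0.02,-1],"twist":[-0.014,-0.001,0],"hand":1},
    {"linear":[0.08,0.02,-1],"twist":[-0.014,-0.001,0],"hand":1},
    {"linear":[0.08,0.02,-1],"twist":[-0.014,-0.001,0],"hand":1},
    {"linear":[0.08,0.02,-1],"twist":[-0.014,-0.001,0],"hand":1},
  ],
)

```text
time: 8.45
eef_pos: [0.5127, 0.1408, 0.248]
orientation: [1.147, 1.249, -1.151]
wrist_force: [-1.0, -0.5, -0.4]
grip_width: 0.0853
```

Request:
arm_command(
  steps=[
    {"linear":[0.08,0.05,-1],"twist":[-0.014,0,0],"hand":1},
    {"linear":[0.08,0.05,-1],"twist":[-0.014,0,0],"hand":1},
    {"linear":[0.08,0.05,-1],"twist":[-0.014,0,0],"hand":1},
    {"linear":[0.08,0.05,-1],"twist":[-0.014,0,0],"hand":1},
  ],
)

```text
time: 8.78
eef_pos: [0.5089, 0.2444, 0.2386]
orientation: [1.11, 1.27, -1.116]
wrist_force: [-0.2, 0.2, -0.5]
grip_width: 0.0854
```

```bash
python3 -c "
from plan import *
st(); d=snap('wrist','w6');q=proj(d,[[.513,.326,.086],[.513,.326,.05]]);print(q)
r=lambda i,x,y,w,h,k:cv2.resize(i[y:y+h,x:x+w],(w*k,h*k),interpolation=cv2.INTER_CUBIC)
a=cv2.imread('pics/w5.png'); u,v=map(int,q.mean(0)); u0=max(0,u-50);v0=max(0,v-75);print(u0,v0)
cv2.imwrite('pics/w56.png',np.hstack([r(a,277,127,100,150,4),r(d['color'],u0,v0,100,150,4)]))
plan((.513,.326,.2,.17),step=.1)"
```

```text
t 8.7833 p [0.5089 0.2444 0.2386] rv [ 1.11   1.27  -1.116] w 0.08542063532099892 F [-0.2  0.2 -0.5] q [-0.9   0.25  0.4   1.86 -0.11  1.05 -0.32]
[[-0.004, 0.992, 0.13], [-0.001, 0.13, -0.992], [-1.0, -0.004, 0.001]]
[[298.19098245 118.38550455]
 [296.53955878 119.99896088]]
247 44
[0.39, 0.15, -0.83] [-0.013, 0.0, 0.001] rows>= 3
-> [0.5135 0.3258 0.1997]
```

View pics/w56.png

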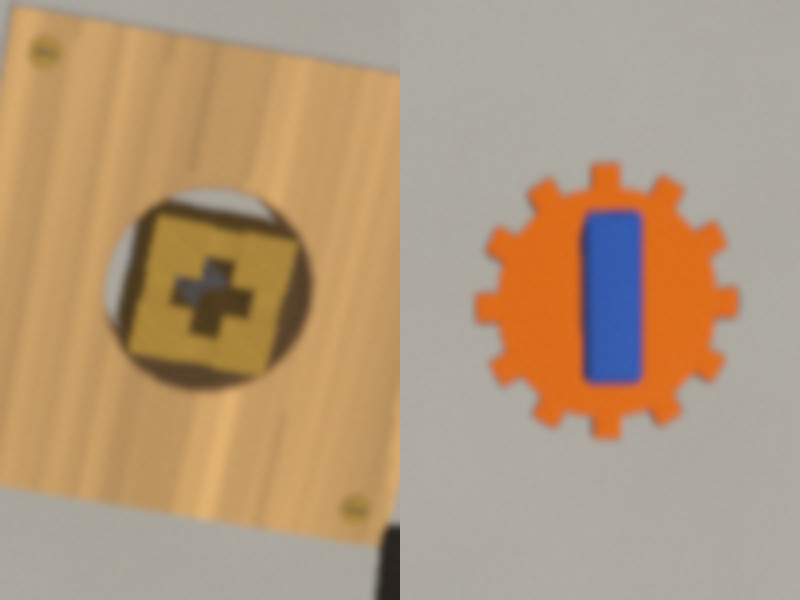

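```bash
python3 -c "
from fit import *
d=cal('w5');e=cal('w6')
A=lambda u,v:np.array([277+u/4,127+v/4]);B=lambda u,v:np.array([247+(u-400)/4,44+v/4])
k=.022
o=[(d,A(160,213),(-k,k,.048)),(d,A(298,240),(k,k,.048)),(d,A(265,377),(k,-k,.048)),(d,A(130,350),(-k,-k,.048))]
print(fit(o,[.57,.03,-.2],0)); print(ray(d,*A(211,298),.048), ray(d,*A(214,294),.048))
c=.0125
print('arms',[ray(d,*A(*u),.048)[:2].round(4) for u in ((222,260),(250,303),(201,335),(173,294))])
t=.02;h=.007
print(fit([(e,B(585,212),(-h,t,.078)),(e,B(641,212),(h,t,.078)),(e,B(641,383),(h,-t,.078)),(e,B(585,383),(-h,-t,.078))],[.51,.33,0.1],.008))
print(ray(e,*B(607,301),.05)); print([ray(e,*B(*u),.05)[:2].round(4) for u in ((475,305),(738,302),(606,165),(606,437))])
"
```

```text
(array([ 0.57374631,  0.02975181, -0.15075488]), [[-0.3, -0.1], [0.7, -0.1], [0.2, -0.1], [-0.6, 0.3]])
[0.57312294 0.02914648 0.048     ] [0.57393958 0.03043331 0.048     ]
arms [array([0.5755, 0.0411]), array([0.5852, 0.028 ]), array([0.571 , 0.0173]), array([0.5614, 0.0299])]
(array([0.51500729, 0.32588102, 0.14747459]), [[-0.4, -0.4], [0.5, -0.6], [0.1, 0.5], [-0.2, 0.7]])
[0.51524226 0.32707377 0.05      ]
[array([0.4802, 0.3214]), array([0.5501, 0.3315]), array([0.51  , 0.3605]), array([0.5202, 0.2916])]
```

```bash
python3 -c "
from plan import *
plan((.515,.326,.15,.147),(.515,.326,.056,.147),step=.1)"
```

```text
[0.89, 0.17, -0.83] [-0.006, 0.0, 0.001] rows>= 3
-> [0.5153 0.3259 0.1497]
[0.94, -0.0, -0.0] [-0.0, 0.0, 0.0] rows>= 3
-> [0.5152 0.3258 0.0557]
```

Request:
arm_command(
  steps=[
    {"linear":[0.4,0.1,-0.4],"twist":[-0.006,0,0.001],"hand":1},
    {"linear":[0.8,0.17,-0.83],"twist":[-0.006,0,0.001],"hand":1},
    {"linear":[0.89,0.17,-0.83],"twist":[-0.006,0,0.001],"hand":1},
    {"linear":[0.89,0.17,-0.83],"twist":[-0.006,0,0.001],"hand":1},
    {"linear":[0.89,0.17,-0.83],"twist":[-0.006,0,0.001],"hand":1},
  ],
)

```text
time: 9.25
eef_pos: [0.5151, 0.3242, 0.1473]
orientation: [1.095, 1.274, -1.106]
wrist_force: [0.8, -1.4, 0.7]
grip_width: 0.0854
```

```bash
python3 -c "
from plan import *
d=snap('wrist','w7')
st();plan((.515,.326,.1,.147),step=.1);plan((.515,.326,.056,.147),step=.1)"
```

```text
t 9.3 p [0.516  0.3235 0.1489] rv [ 1.098  1.273 -1.105] w 0.08579028243780866 F [ 0.4 -1.3  0.9] q [-0.94  0.42  0.35  1.85 -0.18  0.9  -0.36]
[[-0.002, 0.99, 0.144], [-0.004, 0.144, -0.99], [-1.0, -0.002, 0.004]]
[0.49, -0.01, -0.03] [-0.001, 0.001, 0.001] rows>= 2
-> [0.5145 0.3262 0.0999]
[0.93, -0.0, -0.03] [-0.001, 0.001, 0.001] rows>= 3
-> [0.5154 0.3261 0.0559]
```

```bash
python3 -c "
from h import *
for f,z in(('w6',.086),('w7',.086)):
    d=cal(f);im=cv2.imread(f'pics/{f}.png').astype(int)
    m=((im[...,0]>im[...,2]+60)).astype(np.uint8);n,l,s,c=cv2.connectedComponentsWithStats(m)
    q=proj(d,[.515,.326,.086])[0]; i=1+np.argmin(np.linalg.norm(c[1:]-q,axis=1)+1e3*(s[1:,4]<100)); print(f,q,c[i],s[i])
    r=cv2.minAreaRect(np.argwhere(l==i)[:,::-1].astype(np.float32)); b=np.array([ray(d,u,v,z) for u,v in cv2.boxPoints(r)]);print(b.mean(0),np.linalg.norm(np.diff(b,axis=0),axis=1),[np.arctan2(*x[[1,0]]) for x in np.diff(b,axis=0)])
    m=((im[...,2]>im[...,0]+100)&(im[...,2]>150)).astype(np.uint8);n,l,s,c=cv2.connectedComponentsWithStats(m);i=1+np.argmax(s[1:,4]);p=np.argwhere(l==i)[:,::-1].astype(np.float32);(u,v),rr=cv2.minEnclosingCircle(p);print('disc',s[i],ray(d,u,v,.05),rr)
"
```

```text
w6 [300.25804536 118.67534302] [300. 118.] [294  98  13  41 529]
[0.51470935 0.32626998 0.086     ] [0.01128769 0.03647348 0.01167783] [np.float64(0.13234846920420953), np.float64(-1.416582525099529), np.float64(-3.008761039520724)]
disc [ 266   85   65   69 2202] [0.51454194 0.3272635  0.05      ] 34.04288101196289
w7 [282.60267064 225.14811926] [283. 223.] [275 198  17  51 863]
[0.51510818 0.3272157  0.086     ] [0.01134937 0.03804042 0.01190065] [np.float64(0.14977047140536753), np.float64(-1.4136816079737948), np.float64(-2.99110942800276)]
disc [ 242  170   83   77 3292] [0.51496376 0.32808112 0.05      ] 41.21780776977539
```

Request:
arm_command(
  steps=[
    {"linear":[0.3,0,-0.02],"twist":[0,0.001,0.001],"hand":1},
    {"linear":[0.6,0,-0.02],"twist":[0,0.001,0.001],"hand":1},
    {"linear":[0.8,0,-0.02],"twist":[0,0.001,0.001],"hand":1},
    {"linear":[0.92,0,-0.02],"twist":[0,0.001,0.001],"hand":1},
    {"linear":[0.92,0,-0.02],"twist":[0,0.001,0.001],"hand":1},
  ],
)

```text
time: 9.72
eef_pos: [0.5157, 0.3229, 0.0559]
orientation: [1.102, 1.272, -1.105]
wrist_force: [0.2, 0.3, -0.0]
grip_width: 0.0859
```

```bash
python3 -c "
from plan import *
st();plan((.515,.326,.056,.147),step=.1)"
```

```text
t 9.7167 p [0.5157 0.3229 0.0559] rv [ 1.102  1.272 -1.105] w 0.0858628016222261 F [ 0.2  0.3 -0. ] q [-0.9   0.54  0.31  1.91 -0.24  0.73 -0.32]
[[-0.0, 0.99, 0.142], [-0.002, 0.142, -0.99], [-1.0, -0.0, 0.002]]
[-0.0, -0.0, -0.03] [-0.001, 0.001, 0.0] rows>= 1
-> [0.5153 0.3259 0.0559]
```

Request:
arm_command(
  steps=[
    {"linear":[0,0,-0.035],"twist":[-0.001,0.001,0],"hand":1},
    {"linear":[0,0,-0.035],"twist":[-0.001,0.001,0],"hand":0.3},
    {"linear":[0,0,-0.035],"twist":[-0.001,0.001,0],"hand":-1},
    {"linear":[0,0,-0.035],"twist":[-0.001,0.001,0],"hand":-1},
    {"linear":[0,0,-0.035],"twist":[-0.001,0.001,0],"hand":-1},
  ],
  newtons=80,
)

```text
time: 10.13
eef_pos: [0.5156, 0.3267, 0.0567]
orientation: [1.103, 1.276, -1.1]
wrist_force: [0.1, -0.1, -0.9]
grip_width: 0.0386
```

Request:
arm_command(
  steps=[
    {"linear":[0,0,0],"twist":[0,0,0],"hand":-1},
    {"linear":[0,0,0],"twist":[0,0,0],"hand":-1},
    {"linear":[0,0,0],"twist":[0,0,0],"hand":-1},
    {"linear":[0,0,0],"twist":[0,0,0],"hand":-1},
  ],
)

```text
time: 10.47
eef_pos: [0.5159, 0.327, 0.0574]
orientation: [1.103, 1.276, -1.099]
wrist_force: [-0.8, -1.4, 8.2]
grip_width: 0.0127
```

```bash
python3 -c "
from plan import *
st()"
```

```text
t 10.4667 p [0.5159 0.327  0.0574] rv [ 1.103  1.276 -1.099] w 0.012749753516842285 F [-0.8 -1.4  8.2] q [-0.9   0.54  0.31  1.9  -0.24  0.73 -0.32]
[[0.001, 0.989, 0.145], [0.003, 0.145, -0.989], [-1.0, 0.001, -0.002]]
```

Request:
arm_command(
  steps=[
    {"linear":[-0.2,0,0],"twist":[0,0,0],"hand":-1},
    {"linear":[-0.45,0,0],"twist":[0,0,0],"hand":-1},
    {"linear":[-0.7,0,0],"twist":[0,0,0],"hand":-1},
    {"linear":[-0.8,0,0],"twist":[0,0,0],"hand":-1},
    {"linear":[-0.8,0,0],"twist":[0,0,0],"hand":-1},
  ],
)

```text
time: 10.88
eef_pos: [0.5168, 0.3275, 0.1396]
orientation: [1.106, 1.275, -1.096]
wrist_force: [0.8, 0.8, -2.1]
grip_width: 0.0128
```

```bash
python3 -c "
from plan import *
st();plan((.574,.03,.135,-.147),step=.1)"
```

```text
t 10.8833 p [0.5168 0.3275 0.1396] rv [ 1.106  1.275 -1.096] w 0.012762148109173444 F [ 0.8  0.8 -2.1] q [-0.94  0.43  0.35  1.86 -0.19  0.88 -0.35]
[[0.004, 0.989, 0.145], [0.005, 0.145, -0.989], [-1.0, 0.004, -0.004]]
[0.01, 0.04, 1.0] [0.031, -0.001, -0.001] rows>= 3
[0.01, 0.14, 1.0] [0.031, -0.001, -0.0] rows>= 3
[0.02, 0.25, 0.99] [0.031, 0.0, -0.0] rows>= 3
-> [0.5743 0.0298 0.1352]
```

Request:
arm_command(
  steps=[
    {"linear":[0,0.02,0.35],"twist":[0.02,-0.001,-0.001],"hand":-1},
    {"linear":[0.01,0.03,0.7],"twist":[0.031,-0.001,-0.001],"hand":-1},
    {"linear":[0.01,0.04,1],"twist":[0.031,-0.001,-0.001],"hand":-1},
    {"linear":[0.01,0.04,1],"twist":[0.031,-0.001,-0.001],"hand":-1},
  ],
)

```text
time: 11.22
eef_pos: [0.5359, 0.2222, 0.137]
orientation: [1.177, 1.228, -1.179]
wrist_force: [-0.9, -0.4, -1.8]
grip_width: 0.0124
```

Request:
arm_command(
  steps=[
    {"linear":[0,0.05,0.35],"twist":[0.02,-0.001,0],"hand":-1},
    {"linear":[0.01,0.1,0.7],"twist":[0.031,-0.001,0],"hand":-1},
    {"linear":[0.01,0.14,1],"twist":[0.031,-0.001,0],"hand":-1},
    {"linear":[0.01,0.14,1],"twist":[0.031,-0.001,0],"hand":-1},
  ],
)

```text
time: 11.55
eef_pos: [0.5542, 0.1161, 0.1351]
orientation: [1.249, 1.174, -1.259]
wrist_force: [-0.1, -0.8, -1.1]
grip_width: 0.0128
```

```bash
python3 -c "
from plan import *
st();plan((.574,.03,.135,-.147),step=.1)"
```

```text
t 11.55 p [0.5542 0.1161 0.1351] rv [ 1.249  1.174 -1.259] w 0.01280756735373595 F [-0.1 -0.8 -1.1] q [-0.68  0.39  0.45  1.96 -0.21  0.84 -0.19]
[[-0.001, 0.998, -0.062], [-0.008, -0.062, -0.998], [-1.0, -0.001, 0.008]]
[0.01, 0.25, 0.85] [0.027, 0.002, 0.0] rows>= 3
-> [0.5739 0.0297 0.1347]
```

Request:
arm_command(
  steps=[
    {"linear":[0,0.12,0.4],"twist":[0.02,0.002,0],"hand":-1},
    {"linear":[0.01,0.22,0.75],"twist":[0.027,0.002,0],"hand":-1},
    {"linear":[0.01,0.25,0.85],"twist":[0.027,0.002,0],"hand":-1},
    {"linear":[0.01,0.25,0.85],"twist":[0.027,0.002,0],"hand":-1},
    {"linear":[0.01,0.25,0.85],"twist":[0.027,0.002,0],"hand":-1},
  ],
)

```text
time: 11.97
eef_pos: [0.5734, 0.029, 0.1336]
orientation: [1.316, 1.135, -1.32]
wrist_force: [-0.4, 0.8, -0.9]
grip_width: 0.0125
```

```bash
python3 -c "
from plan import *
st();plan((.574,.03,.105,-.147),step=.1)"
```

```text
t 11.9667 p [0.5734 0.029  0.1336] rv [ 1.316  1.135 -1.32 ] w 0.012543150888234239 F [-0.4  0.8 -0.9] q [-0.55  0.41  0.48  1.95 -0.24  0.85 -0.08]
[[-0.002, 0.989, -0.148], [-0.002, -0.148, -0.989], [-1.0, -0.001, 0.002]]
[0.29, 0.0, -0.01] [-0.001, 0.001, 0.0] rows>= 1
-> [0.5735 0.0299 0.1046]
```

Request:
arm_command(
  steps=[
    {"linear":[0.15,0,-0.01],"twist":[-0.001,0.001,0],"hand":-1},
    {"linear":[0.3,0,-0.01],"twist":[-0.001,0.001,0],"hand":-1},
    {"linear":[0.3,0,-0.01],"twist":[-0.001,0.001,0],"hand":-1},
    {"linear":[0.3,0,-0.01],"twist":[-0.001,0.001,0],"hand":-1},
  ],
)

```text
time: 12.3
eef_pos: [0.5728, 0.0309, 0.1027]
orientation: [1.313, 1.14, -1.317]
wrist_force: [0.2, 0.0, -2.3]
grip_width: 0.013
```

```bash
python3 -c "
from plan import *
st();plan((.574,.03,.095,-.147),step=.1)
a=snap('scene','s8')['color'];b=snap('side','e8')['color'];c=snap('wrist','w8')['color']
r=lambda i,x,y,w,h,k:cv2.resize(i[y:y+h,x:x+w],(w*k,h*k),interpolation=cv2.INTER_CUBIC)
cv2.imwrite('pics/s8c.png',np.vstack([np.hstack([r(a,265,195,50,40,8),r(b,250,205,50,40,8)]),np.hstack([cv2.resize(c,(373,280)),np.zeros((280,427,3),np.uint8)])]))
"
```

```text
t 12.3 p [0.5728 0.0309 0.1027] rv [ 1.313  1.14  -1.317] w 0.012986655688491356 F [ 0.2  0.  -2.3] q [-0.53  0.45  0.46  1.97 -0.27  0.79 -0.06]
[[-0.003, 0.99, -0.144], [0.001, -0.144, -0.99], [-1.0, -0.004, -0.0]]
[0.08, 0.01, 0.01] [0.001, -0.0, 0.001] rows>= 1
-> [0.5736 0.0297 0.0947]
```

View pics/s8c.png

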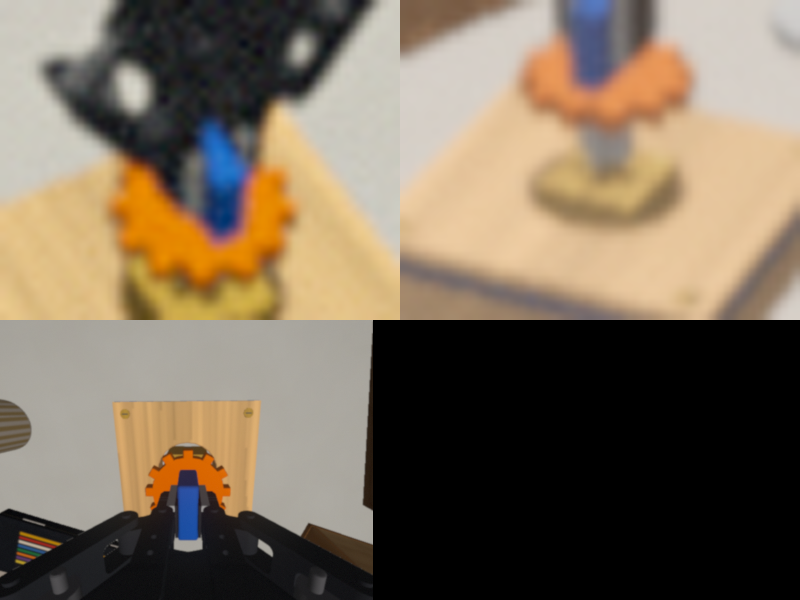

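The stem sits just above the socket and looks aligned to within about 1–2 mm. I'll descend with force feedback.

Request:
arm_command(
  steps=[
    {"linear":[0.03,0.01,0.01],"twist":[0.001,0,0.001],"hand":-1},
    {"linear":[0.06,0.01,0.01],"twist":[0.001,0,0.001],"hand":-1},
    {"linear":[0.09,0.01,0.01],"twist":[0.001,0,0.001],"hand":-1},
    {"linear":[0.12,0.01,0.01],"twist":[0.001,0,0.001],"hand":-1},
  ],
)

```text
time: 12.78
eef_pos: [0.5744, 0.0294, 0.092]
orientation: [1.319, 1.135, -1.315]
wrist_force: [-2.8, 0.3, -0.3]
grip_width: 0.0129
```

```bash
python3 -c "
from plan import *
st();plan((.574,.03,.08,-.147),step=.1)"
```

```text
t 12.7833 p [0.5744 0.0294 0.092 ] rv [ 1.319  1.135 -1.315] w 0.012867618101574009 F [-2.8  0.3 -0.3] q [-0.52  0.46  0.45  1.97 -0.29  0.76 -0.05]
[[0.002, 0.989, -0.147], [0.001, -0.147, -0.989], [-1.0, 0.002, -0.001]]
[0.12, -0.0, -0.01] [-0.0, -0.0, -0.001] rows>= 1
-> [0.5745 0.0304 0.08  ]
```

Request:
arm_command(
  steps=[
    {"linear":[0.03,-0.01,0],"twist":[0,0,0],"hand":-1},
    {"linear":[0.06,-0.01,0],"twist":[0,0,0],"hand":-1},
    {"linear":[0.1,-0.01,0],"twist":[0,0,0],"hand":-1},
    {"linear":[0.13,-0.01,0],"twist":[0,0,0],"hand":-1},
  ],
)

```text
time: 13.12
eef_pos: [0.5734, 0.0296, 0.0785]
orientation: [1.319, 1.135, -1.315]
wrist_force: [-1.1, -0.8, -2.1]
grip_width: 0.0132
```

```bash
python3 -c "
from plan import *
st();plan((.5735,.03,.065,-.147),step=.1)"
```

```text
t 13.1167 p [0.5734 0.0296 0.0785] rv [ 1.319  1.135 -1.315] w 0.013170195604539558 F [-1.1 -0.8 -2.1] q [-0.51  0.48  0.44  1.98 -0.3   0.74 -0.04]
[[0.002, 0.989, -0.147], [0.001, -0.147, -0.989], [-1.0, 0.002, -0.001]]
[0.13, 0.0, -0.0] [-0.0, -0.0, -0.001] rows>= 1
-> [0.5734 0.0296 0.0655]
```

Request:
arm_command(
  steps=[
    {"linear":[0.03,0,0],"twist":[0,0,0],"hand":-1},
    {"linear":[0.07,0,0],"twist":[0,0,0],"hand":-1},
    {"linear":[0.1,0,0],"twist":[0,0,0],"hand":-1},
    {"linear":[0.13,0,0],"twist":[0,0,0],"hand":-1},
    {"linear":[0.14,0,0],"twist":[0,0,0],"hand":-1},
  ],
  newtons=100,
)

```text
time: 13.53
eef_pos: [0.5737, 0.0296, 0.0653]
orientation: [1.32, 1.135, -1.315]
wrist_force: [-14.9, -0.1, 44.0]
grip_width: 0.0122
```

```bash
python3 -c "
from plan import *
st();plan((.5735,.03,.062,-.147),step=.1)"
```

```text
t 13.5333 p [0.5737 0.0296 0.0653] rv [ 1.32   1.135 -1.315] w 0.012177745107549057 F [-14.9  -0.1  44. ] q [-0.5   0.5   0.43  1.99 -0.31  0.71 -0.03]
[[0.002, 0.989, -0.148], [0.002, -0.148, -0.989], [-1.0, 0.002, -0.002]]
[0.03, -0.0, -0.0] [-0.0, -0.001, -0.001] rows>= 1
-> [0.5737 0.0296 0.0623]
```

Request:
arm_command(
  steps=[
    {"linear":[0.004,-0.004,0],"twist":[0,0,0],"hand":-1},
    {"linear":[0.004,-0.004,0],"twist":[0,0,0],"hand":-1},
    {"linear":[0.004,-0.004,0],"twist":[0,0,0],"hand":-1},
    {"linear":[0.004,-0.004,0],"twist":[0,0,0],"hand":-1},
    {"linear":[0.004,-0.004,0],"twist":[0,0,0],"hand":-1},
  ],
)

```text
time: 13.95
eef_pos: [0.5737, 0.0295, 0.0654]
orientation: [1.321, 1.135, -1.315]
wrist_force: [-2.3, -0.3, 11.0]
grip_width: 0.0122
```

```bash
python3 -c "
from plan import *
a=snap('scene','s9')['color'];b=snap('side','e9')['color'];st()
r=lambda i,x,y,w,h,k:cv2.resize(i[y:y+h,x:x+w],(w*k,h*k),interpolation=cv2.INTER_CUBIC)
cv2.imwrite('pics/s9c.png',np.vstack([np.hstack([r(a,265,205,50,38,8)[:300],r(b,250,205,50,38,8)[:300]]),np.hstack([r(a,300,250,80,60,5),r(b,270,140,80,60,5)])]))
"
```

```text
t 14.05 p [0.5737 0.0295 0.0654] rv [ 1.321  1.135 -1.315] w 0.012428808975191007 F [-2.5 -1.2 10.4] q [-0.5   0.5   0.43  1.99 -0.31  0.71 -0.03]
[[0.003, 0.989, -0.148], [0.002, -0.148, -0.989], [-1.0, 0.002, -0.002]]
```

View pics/s9c.png

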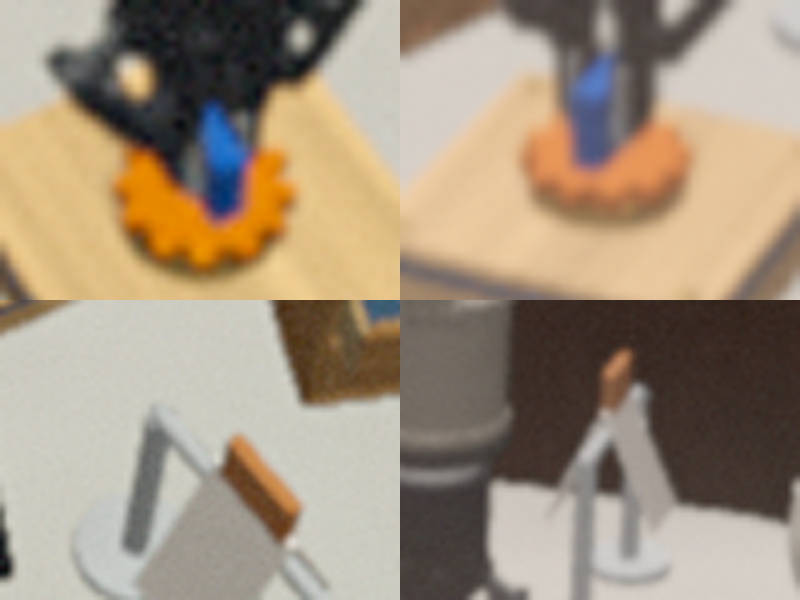

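The gear's disc rests on the block and the cover still hangs. I'll add some push margin and hold.

Request:
arm_command(
  steps=[
    {"linear":[0.008,0,0],"twist":[0,0,0],"hand":-1},
    {"linear":[0.008,0,0],"twist":[0,0,0],"hand":-1},
    {"linear":[0.008,0,0],"twist":[0,0,0],"hand":-1},
    {"linear":[0.008,0,0],"twist":[0,0,0],"hand":-1},
    {"linear":[0.008,0,0],"twist":[0,0,0],"hand":-1},
  ],
)

```text
time: 14.47
eef_pos: [0.5737, 0.0295, 0.0654]
orientation: [1.321, 1.135, -1.314]
wrist_force: [-8.1, 0.8, 19.7]
grip_width: 0.012
```

```bash
python3 -c "
from plan import *
st(); print(robot.sign_off())"
```

```text
t 14.4667 p [0.5737 0.0295 0.0654] rv [ 1.321  1.135 -1.314] w 0.012039648245436548 F [-8.1  0.8 19.7] q [-0.5   0.5   0.43  1.99 -0.31  0.71 -0.03]
[[0.003, 0.989, -0.148], [0.003, -0.148, -0.989], [-1.0, 0.002, -0.003]]
the job is handed in; nothing more can be done
None
```

The job is handed in at 14.5 s: the cover hangs on the rail, and the gear is home in the socket, gripped and pressed down. The hand-in reported no verdict, so these are my own checks.

- **Cover:** I lifted it off the gearbox, lowered it astride the bar and let go. In the last pictures it hangs upright near the middle of the bar, untouched.
- **Gear:** I took it out of the ring, turned it about 0.29 rad to line up with the socket and slid it in without jamming.
    - **Seated height:** The tool stopped at z = 65.4 mm, the height I predicted for fully home. It did not move when I pushed harder, and the pictures show the disc on the block.
    - **Final hold:** The upward force is about 20 N, against about 10 N from the spring, with the grip set to 100 N.
- **Readings that were off:**
    - **Seating peak:** The wrist force briefly reached 44 N as the gear seated. That push went through the fingers onto the gear, and I eased it off straight away.
    - **Side force:** About 8 N of side force in x remains, so the stem lightly touches a slot wall.
    - **Camera disagreement:** The camera estimates of the drive's position differed by 3–5 mm. I used the wrist camera's, and the clean entry confirmed it.
- **Bystanders:** The arm kept clear of them throughout, but I did not measure their positions at the end.

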